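# Seat a label holder in a cam-lever clamp on a shelf edge and hold it home

### The job

Swing the lever of the label clamp on the riser shelf's front edge out to its middle mark, 45 degrees, so that the steel lip opens; then take the wide label holder (not the narrow one) out of the wooden rack and push it down behind the lip, label facing out from the shelf, until it is fully home against the spring strip in the bottom of the slot. Finish while still holding it pressed home, so that a colleague can throw the clamp. Leave the lever at 45 degrees and leave the narrow holder and all the other things where they stand.

Things in the scene. Friction and masses are not known exactly. Their poses are not given: they have to be found in the camera images.
- clamp_lever (a joint): Horizontal cam lever on a vertical pin; 0 = along the shelf edge, pointing to the shelf's left end (shelf +y), clamped; grows as it swings out; 0.785 rad (45 deg) = middle of the three black marks on the arc below it; 1.571 = straight out (shelf -x). Stiff, about 2.5 N at the knob; stays where left. It draws the lip outward: slot 2 mm wide at 0, about 9 mm at 45 deg.
- lever_knob (a point): Middle of the gripping part of the lever's upright black knob, a round handle 18 mm in diameter; the knob spans 13 mm below to 19 mm above this point, the lever arm lies under it. It travels on a circle of radius 105 mm about lever_hinge.
- lever_hinge (a point): Point on the vertical axis of the lever's pivot, at the height of lever_knob. Axes as those of the shelf.
- slot_home (a point): Centre of the holder's underside when fully home. x points from lip to shelf, y along the slot, z up. Slot open at the top, 102 mm long between cheeks. Back plate face 4.5 mm behind (+x), rising to 48 mm above this point, cheeks to 30 mm. Lip with the lever at 45 deg: inner face 4.5 mm in front (-x), straight to 32 mm above, then flaring outward to 40 mm above and 8 mm further out.
- ejector (a joint): Spring strip in the bottom of the slot, which pushes a holder back up: 0 = up (its top 10 mm above slot_home), 0.010 m = pressed fully down, home. It needs 3.2 N to start and 7.2 N at the bottom.
- shelf: Low white riser shelf 160 x 400 mm, top 110 mm above the bench, on tube legs, fixed; origin on the bench under its middle. x points from its front edge to its back, y along it to the left. The clamp is on its front (-x) edge and reaches 45 mm out, its index arc 90 mm; slot_home is 89.5 mm in front of and 60 mm right (-y) of the shelf's middle.
- holder_wide: The wide label holder, a grey plastic plate 90 mm wide (y), 95 mm high (z), 6 mm thick (x), about 60 g, bottom 5 mm tapered to 4 mm thick; origin in the centre of its underside. White label card with bar code on its front (-x) face; back plain with two small ribs. It stands upright 28 mm deep in one of the rack's two slots.
- holder_wide_tab (a point): Middle of the finger tab at the top of the wide holder, by which to grip it across its thickness: the tab is 9 mm thick (x), 50 mm wide (y), 24 mm high, its top 12 mm above this point. The point is 83 mm above the holder's underside.
- holder_narrow: The other label holder, the same but 60 mm wide, standing in the other slot; to stay there. Origin as for the wide one.
- rack: Plywood block 130 x 112 mm, 36 mm high, with two slots along its y, 70 mm apart along its x, for the holders; fixed in an episode, origin under its middle.
- carton: Small green carton 70 x 110 x 45 mm on the shelf, bystander.
- tape_brown: Roll of brown tape, 129 mm across, 48 mm high, lying on the shelf, bystander.
- glue_stick: Glue stick 27 mm across, 96 mm high, standing on the shelf, bystander.
- scanner: Hand-held bar code scanner lying on the bench, 148 x 119 x 56 mm, bystander.
- can: Drink can 53 mm across, 133 mm high, standing on the bench, bystander.
- notes: Block of yellow sticky notes 78 x 77 x 32 mm on the bench under the shelf, bystander.
Not all that is in view belongs to the job. What is shaped like the holder_wide but yellow is not meant.

How it is judged:
By the outcome, as a careful person would: the job done as asked, in the order asked, and still so for the second after the job is handed in, while the arm keeps its last pose, push and grip.
It also fails if it takes over 58 s, if anything falls off the work surface, if the arm or the gripper's body presses on something with over 40 N, if the wrist force passes 120 N, or if a joint passes its speed limit or range.

### The arm

A 6-joint arm with a two-finger parallel gripper is mounted at the origin on a cart in front of the work surface, level with it; the furniture and walls round the work are solid. World frame = base frame: x ahead of the robot, y to its left, z up, the work surface at z = 0. Lengths are in m, angles in rad, forces in N, time in s.
With the tool pointing down it reaches from about 0.35 to 0.775 m from the base axis. Payload 7.3 kg.
Tool frame: the origin (TCP) lies at the centre of the arm's flange, where the gripper is bolted on; the fingertips stand 178 mm ahead of it and the grasp point (between the pads) lies 159 mm ahead of it (tip_extent is the distance from the TCP to the fingertips, in m); z points along the fingers, y is the line along which they close (so a half turn about z gives the same grasp; the last joint's range is limited). The gripper opens to 92 mm and grips with 3 to 60 N. Pads are 19 mm wide; open, the fingers measure 130 mm over their backs; the gripper's body (75 mm by 190 mm) begins 47 mm behind the grasp point.
Start: joints at [1.183, 0.342, 1.524, -0, 1.275, -0.146], TCP at [0.126, 0.51, 0.405] pointing down, gripper open.
Joint ranges: [-2.53, 2.53], [-0.77, 2.02], [0.04, 2.7], [-1, 4.14], [0.28, 2.66], [-3.11, 3.11]. Speed limits (rad/s): [2.57, 2.57, 3.14, 3.14, 3.14, 3.14].

### API

Orientations are given as [roll, pitch, yaw] about the fixed x, y, z axes, in that order (R = Rz(yaw) Ry(pitch) Rx(roll)).
In Python, from cell import * gives the robot as it stands.
- The arm moves only by the tool arm_command, never from a script. Its arguments are lists of equal length, an entry for each row: "xyz": the shift along the world's x, y, z in mm, a list of three; "spin": the turn about the world's z in degrees. In form: {"xyz": [[tx, ty, tz], ...], "spin": [spin, ...]}. A call has 1 to 20 rows; each row shifts and turns the commanded pose from where the row before left it; what a row does not reach is not made up. A row lasts 1/10 s, in which the tool goes at most 50 mm and 8.59 degrees, less where a joint would pass 70% of its speed; a pose out of reach is approached as far as the arm can. A call with a gripper value outside its range is refused whole. "jaw" is the opening, from -1 (shut) to 1 (fully open), set as the call begins (left out, the last holds). The fingers move at their own pace and stop on an object; "squeeze" is the grip in N (left out, the last holds). Time passes only in rows, so rows that do not move let the fingers close. It gives the time, the measured TCP pose, the force, the opening and the grip force at its end, in the units of the state.
- observe(): the state, without advancing time (a new reading comes with each control period).
- read_camera(name): name is "scene" or "top" or "wrist"; returns a dict with "img" (384x512x3 uint8, red, green, blue), "depth" (384x512 float32, m along the optical axis (not along the pixel's ray), 0 where there is no reading), "fx", "fy", "cx", "cy" (pixels), "world_from_camera" (4x4, takes a point from camera to world coordinates). Camera axes: x right, y up, looking along -z (the intrinsics and any distortion apply to the point x, -y, -z); pixel columns grow to the right and rows downward; lengths in m; the calibration is good to about 2 mm. A picture is of the moment at which its call begins.
- hand_in(): hands the job in; it is judged then, once.
The state is a dict: "time": time; "qpos": joint angles; "qvel": joint speeds; "joint_efforts": joint torques, N m; "tool_pos": TCP position; "tool_rot": TCP orientation; "contact_force": force on the tool from outside, world axes, zero at the start; "torque": the same for the moment, N m; "opening": finger opening in m; "grip_force": force on a finger pad.
Only numpy, scipy, OpenCV 4.12 (cv2) and the standard library are available. Lean on these libraries where they do the work, as an engineer would, in place of code of your own. Each camera call takes 0.05 s, during which the arm holds its last target. There are 200 camera calls.

## Working session

There is one attempt and no reset: what is moved stays moved. The work goes in short steps, Python scripts to look and compute and a tool call to move; the robot and the scene stay as the last step left them, time stands still between calls to the robot, and variables do not carry over. Pictures are saved under pics/ and viewed, at most 10 in all, crops included, and the job is handed in when it is done.

Besides the shell and the picture viewer there is one more tool, called as a command line: name --pt "numbers of a row" for each row, then --argument value for the rest. arm_command: Moves the arm, as the interface text tells. Its arguments: {"type":"object","properties":{"xyz":{"type":"array","items":{"type":"array","items":{"type":"number"}}},"spin":{"type":"array","items":{"type":"number"}},"jaw":{"type":"number"},"squeeze":{"type":"number"}},"required":["xyz","spin"]}

```bash
mkdir -p pics
cat > h.py <<'E'
from cell import *
import numpy as np, cv2
def snap(name,tag):
    c=read_camera(name); np.savez(f'pics/{tag}.npz',**c); cv2.imwrite(f'pics/{tag}.png',c['img'][:,:,::-1]); return c
def load(tag): return dict(np.load(f'pics/{tag}.npz'))
def pt(c,u,v,r=1):
    d=c['depth'][v-r:v+r+1,u-r:u+r+1]; d=np.median(d[d>0]) if (d>0).any() else 0
    return (c['world_from_camera']@np.array([(u-c['cx'])/c['fx']*d,-(v-c['cy'])/c['fy']*d,-d,1]))[:3]
def proj(c,p):
    q=np.linalg.inv(c['world_from_camera'])@np.append(p,1); return c['fx']*q[0]/-q[2]+c['cx'], c['cy']-c['fy']*q[1]/-q[2]
def crop(c,u0,v0,u1,v1,s,f): cv2.imwrite(f,cv2.resize(c['img'][v0:v1,u0:u1,::-1],None,fx=s,fy=s,interpolation=cv2.INTER_CUBIC))
E
python3 - <<'E'
from h import *
a=snap('scene','s0');b=snap('top','t0')
for c in(a,b): print(c['world_from_camera'].round(3),c['fx'],c['cx'],c['cy'],[k for k in c])
o=observe();print(o)
E
```

```text
[[-0.83   0.264 -0.491 -0.113]
 [-0.557 -0.431  0.71   1.087]
 [-0.024  0.863  0.505  0.787]
 [ 0.     0.     0.     1.   ]] 499.5510615440304 253.87918144759766 194.98157364825158 ['img', 'depth', 'fx', 'fy', 'cx', 'cy', 'world_from_camera']
[[-0.013  0.998 -0.059  0.499]
 [-1.    -0.014 -0.003  0.139]
 [-0.003  0.058  0.998  1.31 ]
 [ 0.     0.     0.     1.   ]] 423.46997574099896 252.8680632489159 182.76639335967374 ['img', 'depth', 'fx', 'fy', 'cx', 'cy', 'world_from_camera']
{'time': 0.1, 'qpos': array([ 1.18300406e+00,  3.42635649e-01,  1.52487783e+00, -1.04037697e-05,
        1.27540203e+00, -1.46015031e-01]), 'qvel': array([-0.00024423, -0.00101533, -0.0009001 ,  0.00026948,  0.00071525,
        0.00168215]), 'joint_efforts': array([ 2.83793910e-03, -4.32005811e+01, -2.44694871e+01,  7.19965110e-02,
        5.26851055e-02, -7.25234759e-05]), 'tool_pos': array([0.12564501, 0.50962915, 0.40413857]), 'tool_rot': array([-3.14028242e+00, -1.82628320e-04,  2.89981833e+00]), 'contact_force': array([0.68242246, 0.3038713 , 0.05453692]), 'torque': array([ 0.05868527, -0.00337532, -0.00709848]), 'grip_force': 0.0, 'opening': 0.09171066997732863}
```

View pics/s0.png

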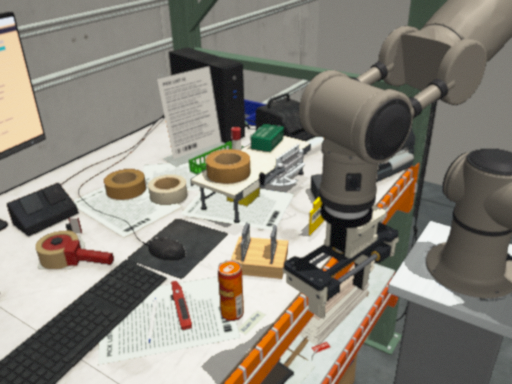

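View pics/t0.png

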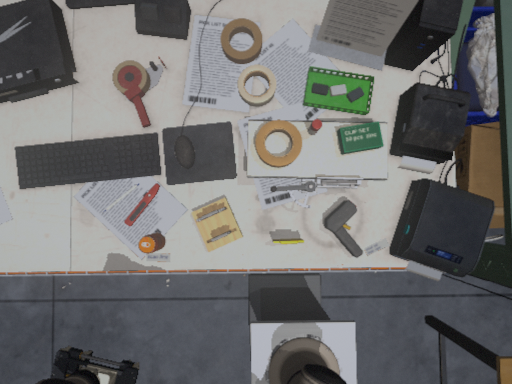

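The scene view shows the rack at about (262,257) and the clamp at about (290,165). In the top view the shelf is around (317,150), the clamp around (315,185) and the rack around (217,222). The yellow decoy is at (287,238). I'll enlarge the clamp and the rack.

Run:
```python
from h import *
c=load('t0')
a=cv2.resize(c['img'][165:215,240:400,::-1],None,fx=5,fy=5,interpolation=cv2.INTER_CUBIC)
b=cv2.resize(c['img'][190:255,185:310,::-1],None,fx=5,fy=5,interpolation=cv2.INTER_CUBIC)
im=np.zeros((580,800,3),np.uint8); im[:250]=a; im[255:580,:625]=b
cv2.imwrite('pics/c1.png',im)
# heights in rack area
for n,(u,v) in dict(rack=(205,235),shelfFL=(250,175),shelfFR=(384,175),shelfBR=(384,125),bench=(240,200)).items(): print(n,pt(c,u,v).round(4))
s=load('s0')
cv2.imwrite('pics/c2.png',cv2.resize(np.hstack([s['img'][215:285,220:320,::-1],s['img'][135:205,235:335,::-1]]),None,fx=4,fy=4,interpolation=cv2.INTER_CUBIC))
```

```text
rack [0.419  0.2872 0.0365]
shelfFL [0.5916 0.1496 0.1084]
shelfFR [ 0.5862 -0.2305  0.1107]
shelfBR [ 0.7297 -0.2355  0.1089]
bench [ 5.229e-01  1.826e-01 -4.000e-04]
```

View pics/c1.png

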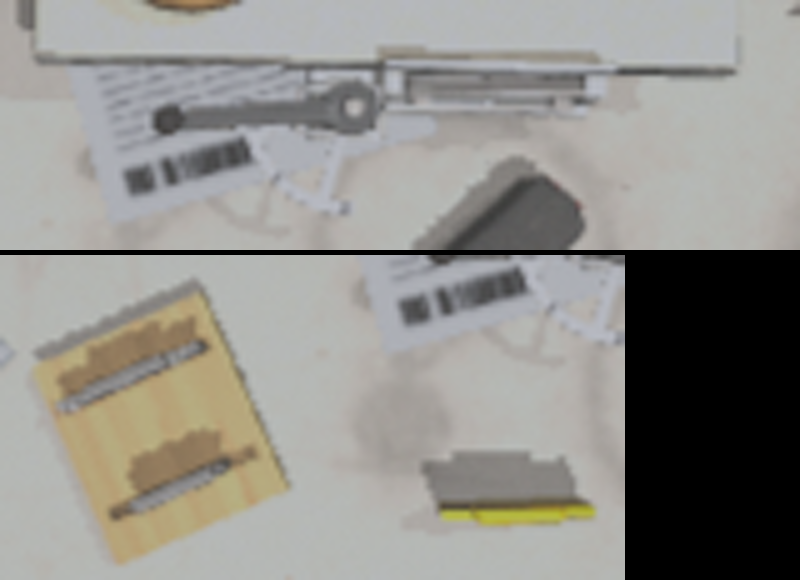

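View pics/c2.png

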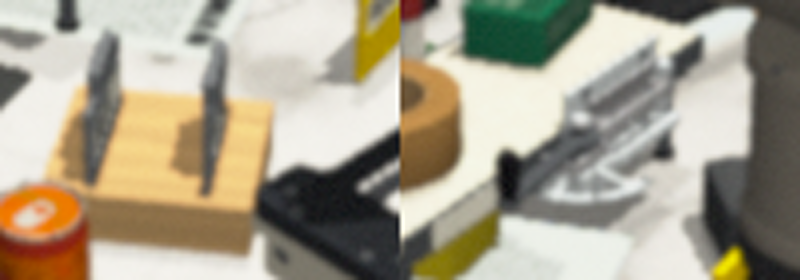

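The rack holds two grey holders. In the top view one is at about (212,204), 32 px long (about 91 mm), so it is the wide one and sits further in +x. The other is at about (221,226), about 21 px (60 mm), so it is the narrow one. The yellow plate at (289,227) is the decoy. The lever knob is at about (273.6,189) and the hinge at about (310.6,186.4). Next I'll fit the geometry.

```bash
cat >> h.py <<'E'
def cloud(c):
    v,u=np.mgrid[:384,:512]; d=c['depth']
    p=np.stack([(u-c['cx'])/c['fx']*d,-(v-c['cy'])/c['fy']*d,-d,np.ones_like(d)],-1)@c['world_from_camera'].T
    p=p[...,:3]; p[d==0]=np.nan; return p
def rect(p): # minAreaRect of xy points, mm
    (x,y),(w,h),a=cv2.minAreaRect((p[:,:2]*1000).astype(np.float32)); return round(x,1),round(y,1),round(w,1),round(h,1),round(a,2)
E
python3 - <<'E'
from h import *
c=load('t0');P=cloud(c)
def sel(u0,v0,u1,v1,z0,z1):
    q=P[v0:v1,u0:u1].reshape(-1,3); return q[(q[:,2]>z0)&(q[:,2]<z1)]
for n,a in dict(shelf=(235,110,400,185,.104,.116),rack=(185,190,250,255,.030,.042),wide=(192,196,228,214,.085,.13),narrow=(205,214,238,236,.085,.13),backplate=(315,172,362,190,.09,.2),knob=(268,184,279,194,.09,.2),hinge=(303,180,318,192,.08,.2),wideall=(192,196,228,214,.05,.13)).items():
    q=sel(*a); print(n,len(q),rect(q),q.mean(0).round(4),q[:,2].max().round(4),np.median(q[:,2]).round(4))
print((P[184:195,266:320:2,2]*1000).round(0).astype(int))
print((P[173:188,314:366:2,2]*1000).round(0).astype(int))
E
```

```text
shelf 5461 (654.0, -59.2, 435.7, 184.6, 88.09) [ 0.6511 -0.0399  0.1101] 0.116 0.1101
rack 1396 (451.0, 253.7, 129.8, 112.5, 23.37) [0.4507 0.2529 0.036 ] 0.042 0.036
wide 39 (490.6, 250.1, 8.7, 48.1, 22.93) [0.4913 0.2497 0.0975] 0.1049 0.1013
narrow 46 (451.8, 250.3, 84.2, 27.3, 42.0) [0.4483 0.2449 0.1011] 0.1065 0.1018
backplate 650 (572.7, -99.3, 132.5, 48.5, 89.33) [ 0.5771 -0.0974  0.1183] 0.1433 0.1138
knob 48 (551.8, 82.9, 23.7, 16.9, 88.28) [0.5513 0.0838 0.1421] 0.159 0.1501
hinge 174 (559.7, -19.3, 41.1, 32.6, 88.29) [ 0.5594 -0.019   0.1146] 0.1323 0.1177
wideall 50 (490.9, 249.3, 8.7, 50.0, 22.93) [0.4923 0.2464 0.0925] 0.1049 0.0979
[[ -2   5   1   5   5   2   4   3   2   8   1   3   0   1   4   3   3   3
   96 114 122 119 132 117 120 108 107]
 [  0   3   5   2   4   1   3   2   2   1   3  99  95 118 116 120 120 121
  117 122 123 120 128 120 117  94 107]
 [ -2   4   0 154 154  -1 118 117 118 117 122 122 120 121 123 115 115 113
  118 118 123 120 127 119 122 107 114]
 [  4   2 145 152 158 119 125 117 118 119 124 115 117 121 117 122 119 120
  124 121 119 118 129 121 119  
[... 1735 characters left out ...]
23 125 126
  127 124 121 121 121 119  -2   5]
 [112 118 122  74 133 129 131 128 130 129 128 129 129 124 128 121 127 129
  127 126 135 126 118 120   0   2]
 [114 118 117  75 112 133 126 131 130 132 134 131 134 130 128 131 135 131
  130 131 131 130 119 119  -1  -1]
 [120 108 107  76 110 113  75  78  74  78  76  74  75  78  77  79  85  78
  113 113  89 114 116 120   2   2]
 [117  94 107  79 112 109  72  76  79  77  74  77  77  76  74  73  80  76
  109 114  78  83 107  -1  -2   5]
 [122 107 114 114 114 110 111 108 112 111 115 114 108 114 114 111 110 114
  109 111 113  72   4  -2   2  -2]
 [119  95  75  73  73  76  75  75  78  73  78  75 104 103 103 109 106 108
  114 117 112  77   3  -1   2   6]]
```

Run:
```python
from h import *
c=load('t0');P=cloud(c)
def sel(u0,v0,u1,v1,z0,z1):
    q=P[v0:v1,u0:u1].reshape(-1,3); return q[(q[:,2]>z0)&(q[:,2]<z1)]
for n,a in dict(wide=(190,200,232,224,.085,.13),narrow=(200,226,240,246,.085,.13),wideall=(190,200,232,224,.045,.13),narrowall=(200,226,240,246,.045,.13),knob=(268,184,279,194,.135,.2),plate=(316,176,366,180,.128,.2)).items():
    q=sel(*a); print(n,len(q),rect(q),q.mean(0).round(4),np.percentile(q[:,2],[50,90]).round(4))
# shelf edges: fit outermost points at z~.11
m=(abs(P[...,2]-.11)<.007)
fr=[];L=[];R=[]
for u in list(range(252,310,3))+list(range(368,385,3)):
    vs=np.where(m[150:184,u])[0]; # last contiguous
    k=vs.max()+150; fr.append(P[k,u,:2])
fr=np.array(fr); k=np.polyfit(fr[:,1],fr[:,0],1); r=fr[:,0]-np.polyval(k,fr[:,1]); g=abs(r)<.006; k=np.polyfit(fr[g,1],fr[g,0],1)
print('front x=',k,'yaw',-np.degrees(np.arctan(k[0])),r.std(),g.sum())
for v in range(128,174,3):
    us=np.where(m[v,240:395])[0]+240; L.append(P[v,us.min(),:2]);R.append(P[v,us.max(),:2])
print(np.median(L,0),np.median(R,0),np.array(L)[:,1].round(3),np.array(R)[:,1].round(3))
```

```text
wide 81 (483.1, 267.8, 8.9, 86.5, 23.36) [0.4833 0.267  0.0979] [0.1012 0.1045]
narrow 63 (418.8, 240.2, 9.0, 57.8, 25.94) [0.4194 0.239  0.1011] [0.1024 0.1049]
wideall 102 (483.4, 266.9, 8.9, 88.4, 23.36) [0.4837 0.2649 0.0921] [0.0995 0.1042]
narrowall 67 (419.1, 239.5, 9.1, 59.4, 24.63) [0.42   0.2378 0.0998] [0.1022 0.1049]
knob 33 (551.8, 86.7, 15.5, 16.1, 44.24) [0.5512 0.0873 0.1519] [0.152  0.1572]
plate 99 (577.8, -98.2, 126.8, 6.0, 89.08) [ 0.5788 -0.1     0.1371] [0.137  0.1407]
front x= [0.03532236 0.58260724] yaw -2.022980888815081 0.004603327426657303 23
[0.66202413 0.15731108] [ 0.65637638 -0.23869913] [0.154 0.154 0.157 0.157 0.157 0.157 0.157 0.157 0.157 0.157 0.158 0.158
 0.158 0.158 0.158 0.158] [-0.242 -0.239 -0.24  -0.24  -0.239 -0.239 -0.239 -0.239 -0.24  -0.238
 -0.238 -0.237 -0.237 -0.237 -0.237 -0.236]
```

Holder_wide's tab is at (483,268) mm with a yaw of 23.4°. That agrees with rack centre + 35 mm, and with a tab top at 103 mm. Next I'll move above the clamp for a wrist view.

arm_command --pt "22 -27 0" --pt "22 -27 0" --pt "22 -27 0" --pt "22 -27 0" --pt "22 -27 0" --pt "22 -27 0" --pt "22 -27 0" --pt "22 -27 0" --pt "22 -27 0" --pt "22 -27 0" --pt "22 -27 0" --pt "22 -27 0" --pt "22 -27 0" --pt "22 -27 0" --pt "22 -27 0" --pt "22 -27 0" --pt "22 -27 0" --pt "0 0 0" --spin '[-3, -3, -3, -3, -3, -3, -3, -3, -3, -3, -3, -3, -3, -3, -3, -3, -3, -3]' --jaw 0 --squeeze 25

```text
time: 1.9
tool_pos: [0.5017, 0.0478, 0.404]
tool_rot: [-3.141, 0.001, 1.952]
contact_force: [-0.5, 0.4, 0.5]
opening: 0.0457
grip_force: 0.0
```

Run:
```python
from h import *
c=snap('wrist','w0'); o=observe(); print(o['time'],o['tool_pos'].round(4),o['tool_rot'].round(4),o['opening'])
print(c['world_from_camera'].round(3),c['fx'])
c['img']=cv2.resize(c['img'],(798,598)); cv2.imwrite('pics/w0b.png',c['img'][:,:,::-1])
```

```text
1.95 [0.5007 0.049  0.404 ] [-3.1407e+00 -3.0000e-04  1.9497e+00] 0.04601483573134663
[[ 0.928 -0.357 -0.11   0.473]
 [ 0.373  0.885  0.277  0.123]
 [-0.001 -0.298  0.955  0.384]
 [ 0.     0.     0.     1.   ]] 281.1343965351527
```

View pics/w0b.png

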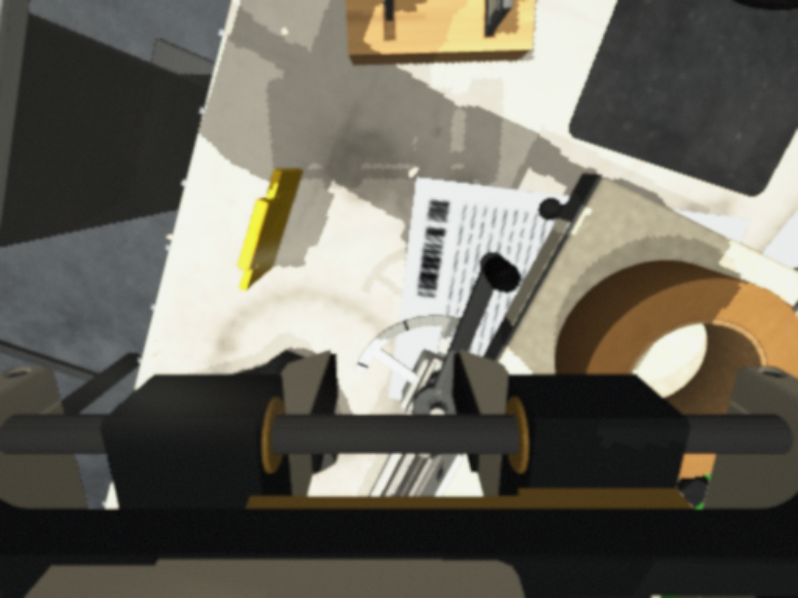

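The wrist view shows the knob top at about (503,273), with the lever arm running to the hinge at about (432,405). The decoy and the rack's near end are also in view. Now I'll measure the knob.

Run:
```python
from h import *
c=load('w0');P=cloud(c)
q=P[155:195,300:345].reshape(-1,3); k=q[(q[:,2]>.146)&(q[:,2]<.17)]
print('knob top',len(k),rect(k),k.mean(0).round(4),np.median(k[:,2]))
# project top-view guess of hinge & knob: nominal shelf-based
t=load('t0')
for u,v in [(273.6,189),(310.6,186.4)]:
  for z in (.155,.13,.12):
    W=t['world_from_camera'];d=W[:3,:3]@np.array([(u-t['cx'])/t['fx'],-(v-t['cy'])/t['fy'],-1]);s=(z-W[2,3])/d[2];p=W[:3,3]+s*d;print(u,z,p.round(4),np.array(proj(c,p)).round(1))
```

```text
knob top 326 (551.7, 88.9, 15.7, 16.9, 3.2) [0.5507 0.0895 0.1524] 0.1534257475870298
273.6 0.155 [0.5488 0.0853 0.155 ] [320.5 182.6]
273.6 0.13 [0.5499 0.0841 0.13  ] [314.9 177. ]
273.6 0.12 [0.5503 0.0837 0.12  ] [313.  175.1]
310.6 0.155 [ 0.5545 -0.0158  0.155 ] [279.  280.4]
310.6 0.13 [ 0.5557 -0.0191  0.13  ] [276.7 268.9]
310.6 0.12 [ 0.5562 -0.0204  0.12  ] [275.9 264.9]
```

arm_command --pt "5 -35 0" --pt "5 -35 0" --pt "5 -35 0" --pt "5 -35 0" --pt "5 -35 0" --pt "0 0 0" --spin '[-4, -4, -4, -4, -4, 0]'

```text
time: 2.55
tool_pos: [0.5248, -0.1273, 0.4042]
tool_rot: [-3.141, 0.001, 1.604]
contact_force: [0.9, 0.0, 0.3]
opening: 0.046
grip_force: 0.0
```

Run:
```python
from h import *
c=snap('wrist','w1'); o=observe(); print(o['time'],o['tool_pos'].round(4),o['tool_rot'].round(4))
for n,p in dict(knob=(.5515,.0875,.155),hinge=(.5557,-.019,.13),shelfmid=(.66,-.041,.11)).items(): print(n,proj(c,p))
crop(c,120,60,380,255,3,'pics/w1b.png')
```

```text
2.6 [ 0.5246 -0.1255  0.4042] [-3.1407e+00 -5.0000e-04  1.6067e+00]
knob (np.float64(305.7128348908619), np.float64(-114.72447393999573))
hinge (np.float64(293.81034408841697), np.float64(70.94834612398535))
shelfmid (np.float64(400.9926188257258), np.float64(103.28335888105063))
```

View pics/w1b.png

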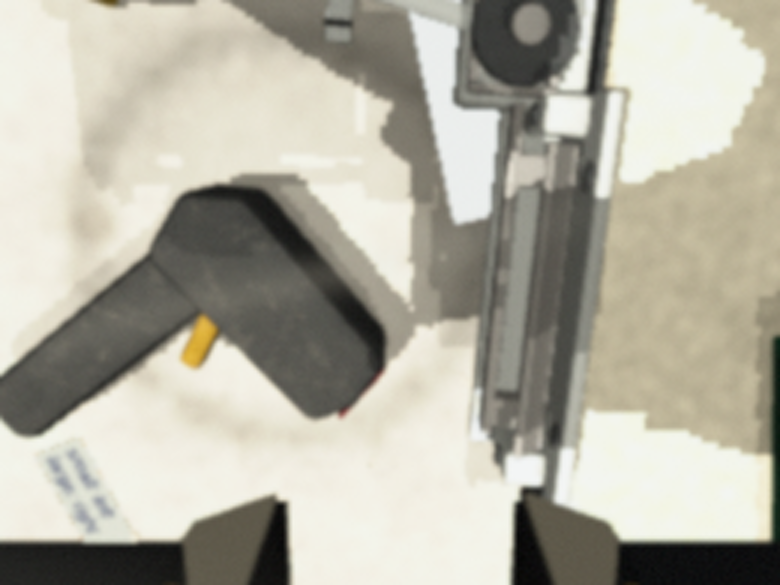

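The wrist crop shows the hinge pin at (531,23) and the slot's cheeks as white blocks at (568,115) and (525,470). The back plate's top edge runs from (615,95) to (565,500).

```bash
cat >> h.py <<'E'
def ray(c,u,v,z):
    W=c['world_from_camera'];d=W[:3,:3]@np.array([(u-c['cx'])/c['fx'],-(v-c['cy'])/c['fy'],-1]);return W[:3,3]+(z-W[2,3])/d[2]*d
E
python3 - <<'E'
from h import *
c=load('w1');P=cloud(c)
f=lambda x,y:(120+x/3-.33,60+y/3-.33)
print('pin',ray(c,*f(531,23),.13).round(4), pt(c,297,67,2).round(4))
for n,(x,y) in dict(chkL=(566,135),chkR=(524,453)).items(): print(n,ray(c,*f(x,y),.12).round(4))
for n,(x,y) in dict(plateTopL=(617,95),plateTopR=(570,500),).items(): print(n,ray(c,*f(x,y),.139).round(4),pt(c,*map(round,f(x,y))).round(4))
for v in (115,130,150,170,190,205):
  print(v,[(int(u),*(P[v,u]*1000).round(0).astype(int)) for u in range(276,330,2)])
q=P[90:230,285:335].reshape(-1,3); k=q[(q[:,2]>.131)&(q[:,2]<.148)&(q[:,0]>.56)]; print(rect(k),k.mean(0),len(k),np.percentile(k[:,2],[50,90]))
k2=k-k.mean(0); m=np.linalg.svd(k2[:,:2],full_matrices=False)[2][0]; print(m)
E
```

```text
pin [ 0.5579 -0.0161  0.13  ] [ 0.5583 -0.0158  0.1289]
chkL [ 0.5722 -0.0453  0.12  ]
chkR [ 0.5677 -0.1473  0.12  ]
plateTopL [ 0.5816 -0.0345  0.139 ] [ 0.5815 -0.0342  0.1383]
plateTopR [ 0.5803 -0.1554  0.139 ] [ 0.5872 -0.1675  0.1108]
115 [(276, np.int64(553), np.int64(-59), np.int64(3)), (278, np.int64(555), np.int64(-59), np.int64(5)), (280, np.int64(558), np.int64(-59), np.int64(2)), (282, np.int64(561), np.int64(-59), np.int64(2)), (284, np.int64(564), np.int64(-59), np.int64(1)), (286, np.int64(558), np.int64(-56), np.int64(76)), (288, np.int64(557), np.int64(-55), np.int64(103)), (290, np.int64(558), np.int64(-55), np.int64(111)), (292, np.int64(559), np.int64(-55), np.int64(112)), (294, np.int64(561), np.int64(-55), np.int64(111)), (296, np.int64(563), np.int64(-55), np.int64(112)), (298, np.int64(565), np.int64(-55), np.int64(112)), (300, np.int64(567), np.int64(-55), np.int64(112)), (302, np.int64(566), np.int64(-54), np.int64(130)), (304, np.int64(567), np.int64(-54), np.int64(131)), (306, np.int64(569), np.int64(-54), np.int64(129)), (308, np.int64(571), np.int64(-5
[... 7207 characters left out ...]
(581), np.int64(-134), np.int64(138)), (314, np.int64(589), np.int64(-144), np.int64(111)), (316, np.int64(591), np.int64(-144), np.int64(111)), (318, np.int64(594), np.int64(-144), np.int64(109)), (320, np.int64(595), np.int64(-144), np.int64(110)), (322, np.int64(-9223372036854775808), np.int64(-9223372036854775808), np.int64(-9223372036854775808)), (324, np.int64(600), np.int64(-144), np.int64(110)), (326, np.int64(601), np.int64(-143), np.int64(111)), (328, np.int64(604), np.int64(-144), np.int64(110))]
(573.5, -95.2, 124.3, 18.7, 88.03) [ 0.57818586 -0.09079584  0.13647583] 1116 [0.137526   0.13874883]
[-0.03309454 -0.99945223]<stdin>:8: RuntimeWarning: invalid value encountered in cast
```

The clamp measurements agree with the given sizes:
- **Hinge and knob:** pin at (558,-16) and knob at (551.5,88.5), 105 mm apart.
- **Slot:** cheeks 102 mm apart and plate top at 138.5 mm. That puts slot_home at about (573,-96.3,90.5).
- **Shelf yaw:** about -2°.

The 45° knob target is then about (486.5,61). I'll go and grip the knob.

arm_command --pt "4 36 0" --pt "5 36 0" --pt "4 36 0" --pt "5 36 0" --pt "4 35 0" --pt "5 35 0" --pt "0 0 0" --pt "0 0 -30" --pt "0 0 -30" --pt "0 0 -30" --pt "0 0 -9" --pt "0 0 0" --spin '[4, 4, 4, 4, 4, 0, 0, 0, 0, 0, 0, 0]'

```text
time: 3.8
tool_pos: [0.5511, 0.09, 0.3048]
tool_rot: [-3.139, -0.001, 1.958]
contact_force: [-0.2, -0.3, 0.8]
opening: 0.0462
grip_force: 0.0
```

arm_command --pt "0 0 0" --pt "0 0 0" --pt "0 0 0" --pt "0 0 0" --spin '[0, 0, 0, 0]' --jaw -1 --squeeze 15

```text
time: 4.2
tool_pos: [0.5518, 0.0897, 0.3066]
tool_rot: [3.14, 0.001, 1.957]
contact_force: [-2.5, -2.5, 0.8]
opening: 0.0187
grip_force: 1.4
```

arm_command --pt "0 0 0" --pt "0 0 0" --pt "-7.3 -0.7 0" --pt "-7.3 -1.2 0" --pt "-7.1 -1.7 0" --pt "-7 -2.2 0" --pt "-6.8 -2.6 0" --pt "-6.6 -3.2 0" --pt "-6.4 -3.6 0" --pt "-6.1 -4 0" --pt "-5.8 -4.5 0" --pt "-5 -4.3 0" --pt "0 0 0" --pt "0 0 0" --pt "0 0 0" --spin '[0, 0, 0, 0, 0, 0, 0, 0, 0, 0, 0, 0, 0, 0, 0]'

```text
time: 5.7
tool_pos: [0.4856, 0.0611, 0.3059]
tool_rot: [-3.14, 0.0, 1.957]
contact_force: [-1.4, -0.3, 8.7]
opening: 0.017
grip_force: 15.0
```

arm_command --pt "0 0 0" --pt "0 0 0" --pt "0 0 0" --pt "0 0 30" --pt "0 0 30" --pt "0 -20 40" --pt "5 -35 0" --pt "5 -35 0" --pt "0 0 0" --spin '[0, 0, 0, 0, 0, -4, -8, -8, 0]' --jaw 0

```text
time: 6.6
tool_pos: [0.4965, -0.0314, 0.4055]
tool_rot: [-3.141, 0.001, 1.601]
contact_force: [0.0, 0.3, -0.2]
opening: 0.0458
grip_force: 0.0
```

Run:
```python
from h import *
c=snap('wrist','w2'); o=observe(); print(o['time'],o['tool_pos'].round(4),o['tool_rot'].round(4),o['opening'])
P=cloud(c)
for n,p in dict(knob=(.4865,.061,.155),pin=(.558,-.016,.13)).items(): print(n,np.array(proj(c,p)).round(1))
q=P[:, :].reshape(-1,3); k=q[(q[:,2]>.142)&(q[:,2]<.17)&(abs(q[:,0]-.487)<.03)&(abs(q[:,1]-.061)<.03)]
print('knob',len(k),rect(k) if len(k) else '',k.mean(0))
u,v=map(int,proj(c,(.52,.01,.12)));print(u,v)
u0=max(0,u-95);v0=max(0,v-90); crop(c,u0,v0,u0+200,v0+150,4,'pics/w2b.png'); print(u0,v0)
```

```text
6.65 [ 0.4962 -0.0299  0.4053] [-3.1404 -0.      1.6055] 0.045783044207108846
knob [243.   87.7]
pin [318.3 179.2]
knob 401 (486.6, 60.3, 16.9, 16.6, 1.95) [0.48669965 0.05998209 0.15271172]
278 148
183 58
```

View pics/w2b.png

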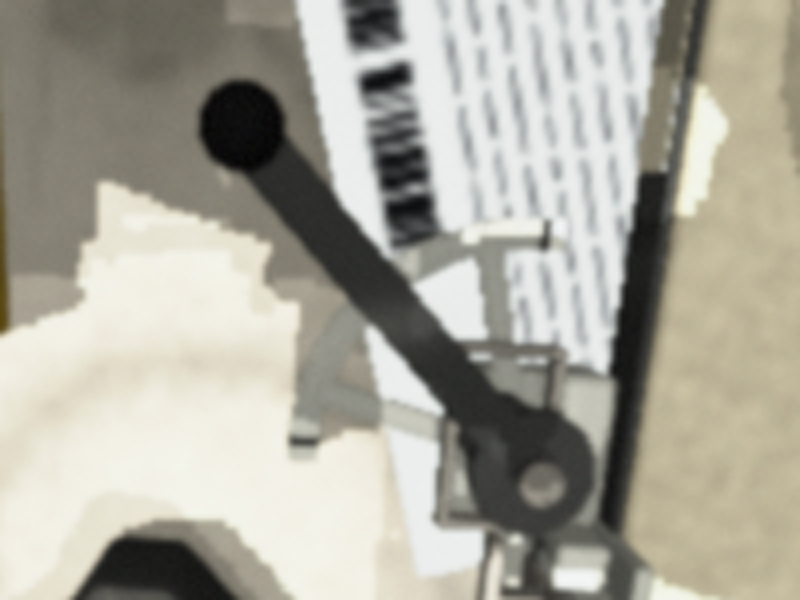

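The lever now points diagonally, with the knob at (242,125) and the pin at (543,482). The arc's end marks are at (547,235) for 0° and (303,440) for 90°. I'll compute the angle from these.

Run:
```python
from h import *
c=load('w2');g=lambda x,y:(183+x/4-.37,58+y/4-.37)
pin=ray(c,*g(543,482),.129)[:2]; kn=ray(c,*g(242,125),.155)[:2]
ang=lambda p:np.degrees(np.arctan2(*(p-pin)[::-1]))
m=[ray(c,*g(x,y),.099)[:2] for x,y in((547,235),(303,440))]
print(pin,kn,np.linalg.norm(kn-pin),ang(kn),[(ang(p),np.linalg.norm(p-pin)) for p in m])
P=cloud(c)
q=P.reshape(-1,3);k=q[(q[:,2]>.126)&(q[:,2]<.135)&(abs(q[:,0]-.565)<.015)&(q[:,1]<-.05)]
print('lip flare',k.mean(0),len(k))
```

```text
[ 0.55820859 -0.01525724] [0.48663946 0.06012229] 0.10394332038403241 133.5146494683388 [(np.float64(87.92039082143918), np.float64(0.0550902476691698)), (np.float64(178.30347285552193), np.float64(0.056093032703160225))]
lip flare [ 0.5696502  -0.0613856   0.13032011] 197
```

The lever sits at 45.5°, on the middle mark. Next I'll look at the wide holder to find its label side.

arm_command --pt "-14 31 0" --pt "-14 31 0" --pt "-14 31 0" --pt "-14 31 0" --pt "-14 31 0" --pt "0 0 0" --pt "0 0 0" --spin '[4, 4, 4, 4, 4, 1, 0]'

```text
time: 7.35
tool_pos: [0.4258, 0.1277, 0.4055]
tool_rot: [-3.141, 0.0, 1.978]
contact_force: [-0.8, -0.4, -0.4]
opening: 0.046
grip_force: 0.0
```

Run:
```python
from h import *
c=snap('wrist','w3'); o=observe(); print(o['time'],o['tool_pos'].round(4),o['tool_rot'].round(4),o['opening'])
u,v=map(int,proj(c,(.483,.268,.08)));print(u,v,proj(c,(.419,.2399,.08)))
u0=min(max(0,u-110),312);v0=max(0,v-75); crop(c,u0,v0,u0+200,v0+150,4,'pics/w3b.png'); print(u0,v0)
P=cloud(c).reshape(-1,3);k=P[(P[:,2]>.096)&(P[:,2]<.115)&(abs(P[:,0]-.483)<.03)&(abs(P[:,1]-.268)<.04)];print(len(k),rect(k))
```

```text
7.4 [0.4262 0.127  0.4056] [-3.1413e+00  2.0000e-04  1.9760e+00] 0.04618472745457609
359 78 (np.float64(290.6656491577596), np.float64(78.38907114228284))
249 3
656 (483.6, 269.3, 9.6, 48.5, 23.81)
```

View pics/w3b.png

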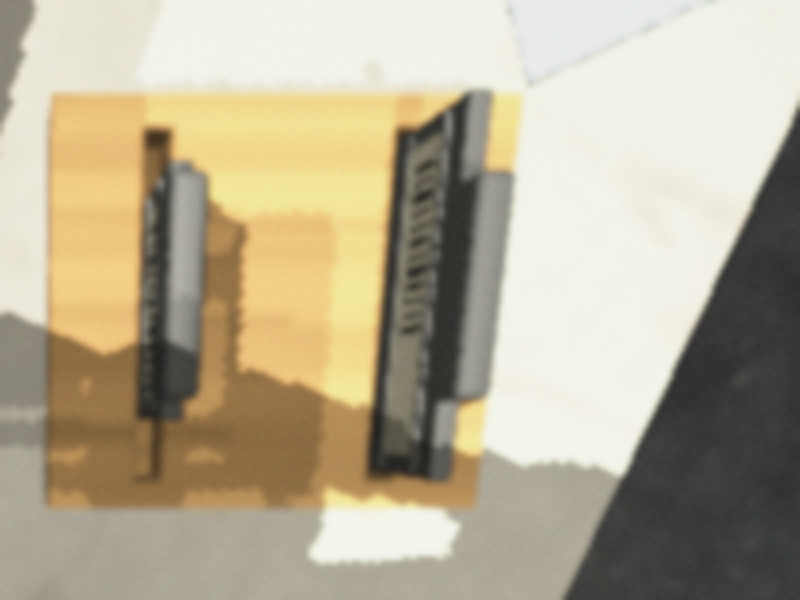

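The wide holder is at (430,300) in the crop, with its barcode label on the -x side facing the robot. No flip is needed, only about -25° of turn. Now I'll pick it.

arm_command --pt "14 35 0" --pt "14 35 0" --pt "14 35 0" --pt "15.5 36.5 0" --pt "0 0 0" --pt "0 0 0" --pt "0 0 -40" --pt "0 0 -40" --pt "0 0 -40" --pt "0 0 -25" --pt "0 0 -8" --pt "0 0 0" --pt "0 0 0" --spin '[0, 0, 0, 0, 0, 0, 0, 0, 0, 0, 0, 0, 0]'

```text
time: 8.7
tool_pos: [0.4845, 0.2678, 0.2542]
tool_rot: [3.139, 0.0, 1.974]
contact_force: [0.1, 0.3, 0.2]
opening: 0.0458
grip_force: 0.0
```

arm_command --pt "-0.5 0.5 -2" --pt "0 0 0" --pt "0 0 0" --pt "0 0 0" --pt "0 0 0" --pt "0 0 0" --spin '[0, 0, 0, 0, 0, 0]' --jaw -1 --squeeze 35

```text
time: 9.3
tool_pos: [0.4833, 0.2688, 0.2509]
tool_rot: [3.141, -0.0, 1.975]
contact_force: [0.3, 0.7, 0.8]
opening: 0.009
grip_force: 35.0
```

arm_command --pt "0 0 10" --pt "0 0 10" --pt "0 0 15" --pt "0 0 30" --pt "0 0 35" --pt "0 0 35" --pt "0 0 35" --pt "0 0 0" --spin '[0, 0, 0, 0, 0, 0, 0, 0]'

```text
time: 10.1
tool_pos: [0.4835, 0.2689, 0.427]
tool_rot: [3.131, 0.0, 1.975]
contact_force: [-0.3, 0.4, -0.3]
opening: 0.0085
grip_force: 35.0
```

arm_command --pt "9 -36 0" --pt "9 -37 0" --pt "9 -36 0" --pt "9 -37 0" --pt "9 -36 0" --pt "9 -37 0" --pt "9 -36 0" --pt "9 -37 0" --pt "9 -36 0" --pt "8 -37 0" --pt "0 0 0" --pt "0 0 0" --pt "0 0 0" --spin '[-2.5, -2.5, -2.5, -2.5, -2.5, -2.5, -2.5, -2.5, -2.5, -2.5, 0, 0, 0]'

```text
time: 11.4
tool_pos: [0.572, -0.0954, 0.4207]
tool_rot: [-3.141, -0.001, 1.539]
contact_force: [-0.4, -0.1, -0.6]
opening: 0.0088
grip_force: 35.0
```

Run:
```python
from h import *
c=snap('wrist','w4'); o=observe(); print(o['time'],o['tool_pos'].round(4),o['tool_rot'].round(4),o['opening'],o['contact_force'].round(1))
P=cloud(c); q=P.reshape(-1,3)
k=q[(q[:,2]>.15)&(q[:,2]<.30)&(abs(q[:,0]-.572)<.03)&(abs(q[:,1]+.096)<.06)]; print(len(k),rect(k),k.min(0).round(4),k.max(0).round(4))
cv2.imwrite('pics/w4b.png',cv2.resize(c['img'],(798,598))[:,:,::-1])
```

```text
11.45 [ 0.572  -0.0952  0.4208] [-3.1414e+00 -4.0000e-04  1.5399e+00] 0.00874212123254699 [ 0.   0.3 -0.5]
3297 (570.2, -93.1, 85.8, 40.4, 69.3) [ 0.5519 -0.1391  0.1861] [ 0.5947 -0.0494  0.2999]
```

View pics/w4b.png

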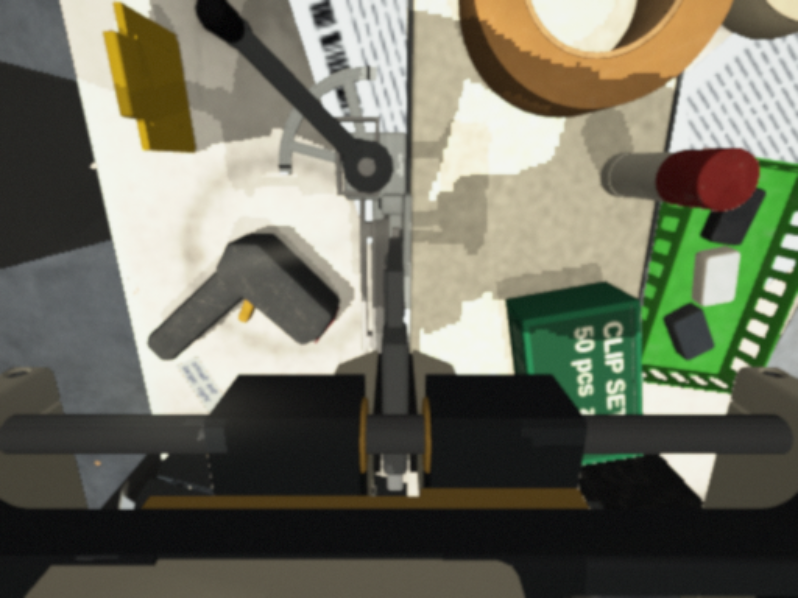

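The holder hangs aligned above the slot, its near end at about (395,215) and the plate just right of it. I'll check x relative to the plate in this same image.

Run:
```python
from h import *
c=load('w4');q=cloud(c).reshape(-1,3);q=q[~np.isnan(q[:,0])]
h=q[(q[:,2]>.175)&(q[:,2]<.25)&(abs(q[:,0]-.572)<.012)&(q[:,1]>-.06)&(q[:,1]<-.044)]
for a,b in((.175,.19),(.19,.21),(.21,.23),(.23,.25)):
    s=h[(h[:,2]>=a)&(h[:,2]<b)]; 
    if len(s): print(a,len(s),np.percentile(s[:,0],[2,50,98]).round(4),np.percentile(s[:,1],[50,90]).round(4))
p=q[(q[:,2]>.135)&(q[:,2]<.143)&(abs(q[:,0]-.58)<.012)&(q[:,1]<-.02)&(q[:,1]>-.15)]
print('plate top',len(p),np.percentile(p[:,0],[2,50,98]),np.percentile(p[:,1],[2,50,98]))
l=q[(q[:,2]>.126)&(q[:,2]<.134)&(abs(q[:,0]-.56)<.012)&(q[:,1]<-.03)&(q[:,1]>-.15)]
if len(l): print('lip top',len(l),np.percentile(l[:,0],[2,50,98]),np.percentile(l[:,1],[2,50,98]),np.polyfit(l[:,1],l[:,0],1))
```

```text
0.175 8 [0.5718 0.5744 0.5769] [-0.0499 -0.0497]
0.19 39 [0.5718 0.5747 0.577 ] [-0.0499 -0.0497]
0.21 60 [0.5705 0.5737 0.5771] [-0.0499 -0.0497]
0.23 86 [0.5704 0.5735 0.5771] [-0.0498 -0.0496]
plate top 425 [0.57887862 0.58125943 0.58431306] [-0.12128773 -0.06769455 -0.03492593]
lip top 555 [0.55728342 0.56144698 0.56529889] [-0.1327081  -0.08904706 -0.04909611] [0.03570007 0.56463931]
```

arm_command --pt "0 -1 -20" --pt "0 0 -18" --pt "0 0 -5" --pt "0 0 -5" --pt "0 0 -5" --pt "0 0 -5" --pt "0 0 -5" --pt "0 0 0" --pt "0 0 0" --spin '[0, 0, 0, 0, 0, 0, 0, 0, 0]'

```text
time: 12.35
tool_pos: [0.5723, -0.0973, 0.3578]
tool_rot: [3.141, -0.0, 1.538]
contact_force: [0.8, -0.3, 0.1]
opening: 0.0089
grip_force: 35.0
```

arm_command --pt "0 0 -4" --pt "0 0 -4" --pt "0 0 -4" --pt "0 0 -3" --pt "0 0 -2" --pt "0 0 -2" --pt "0 0 0" --pt "0 0 0" --spin '[0, 0, 0, 0, 0, 0, 0, 0]'

```text
time: 13.15
tool_pos: [0.5722, -0.0972, 0.339]
tool_rot: [3.141, 0.0, 1.538]
contact_force: [-2.3, -0.8, 4.0]
opening: 0.0087
grip_force: 35.0
```

arm_command --pt "0 0 -2" --pt "0 0 -2" --pt "0 0 -1" --pt "0 0 0" --pt "0 0 0" --spin '[0, 0, 0, 0, 0]'

```text
time: 13.65
tool_pos: [0.5723, -0.0973, 0.3339]
tool_rot: [3.141, 0.0, 1.538]
contact_force: [-2.6, 0.5, 5.9]
opening: 0.009
grip_force: 35.0
```

arm_command --pt "0 0 -2" --pt "0 0 -1" --pt "0 0 -1" --pt "0 0 0" --pt "0 0 0" --spin '[0, 0, 0, 0, 0]'

```text
time: 14.15
tool_pos: [0.5723, -0.0972, 0.3327]
tool_rot: [3.138, 0.001, 1.539]
contact_force: [-6.4, 2.1, 22.0]
opening: 0.0089
grip_force: 35.0
```

arm_command --pt "-1 0 0" --pt "0 0 0" --pt "0 0 0" --spin '[0, 0, 0]'

```text
time: 14.45
tool_pos: [0.5716, -0.0972, 0.3327]
tool_rot: [3.137, 0.001, 1.539]
contact_force: [-5.2, 2.3, 20.7]
opening: 0.0089
grip_force: 35.0
```

Run:
```python
from h import *
c=snap('wrist','w5'); o=observe(); print(o['time'],o['tool_pos'].round(4),o['tool_rot'].round(4),o['contact_force'].round(1),o['torque'].round(2))
P=cloud(c);q=P.reshape(-1,3)
h=q[(abs(q[:,0]-.572)<.012)&(q[:,1]>-.075)&(q[:,1]<-.044)&(q[:,2]>.14)]
print(len(h),np.histogram(h[:,2],bins=np.arange(.14,.2,.004)))
u,v=map(int,proj(c,(.572,-.05,.14)));print(u,v)
u0=u-100;v0=max(0,v-90);crop(c,u0,v0,u0+200,v0+150,4,'pics/w5b.png')
e=q[(abs(q[:,0]-.572)<.012)&(q[:,1]>-.056)&(q[:,1]<-.044)&(q[:,2]>.135)]
print('end face',[ (a,np.percentile(s[:,0],[5,50,95]).round(4)) for a in np.arange(.135,.175,.01) for s in [e[(e[:,2]>=a)&(e[:,2]<a+.01)]] if len(s)>3])
k=q[(q[:,2]>.142)&(q[:,2]<.17)&(abs(q[:,0]-.487)<.03)&(abs(q[:,1]-.061)<.03)]; print('knob',len(k),rect(k) if len(k) else '')
```

```text
14.5 [ 0.5716 -0.0972  0.3327] [3.1370e+00 1.0000e-03 1.5386e+00] [-4.2  1.6 20.6] [0.37 1.13 0.04]
11093 (array([ 12,  14,  15,  20,  77,  25,  50, 406,  52,  52,  71,  97,   0,
         0]), array([0.14 , 0.144, 0.148, 0.152, 0.156, 0.16 , 0.164, 0.168, 0.172,
       0.176, 0.18 , 0.184, 0.188, 0.192, 0.196]))
248 160
end face [(np.float64(0.135), array([0.5735, 0.581 , 0.5836])), (np.float64(0.14500000000000002), array([0.5723, 0.5747, 0.5775])), (np.float64(0.15500000000000003), array([0.5706, 0.5741, 0.5772])), (np.float64(0.16500000000000004), array([0.5719, 0.5745, 0.5772]))]
knob 0
```

View pics/w5b.png

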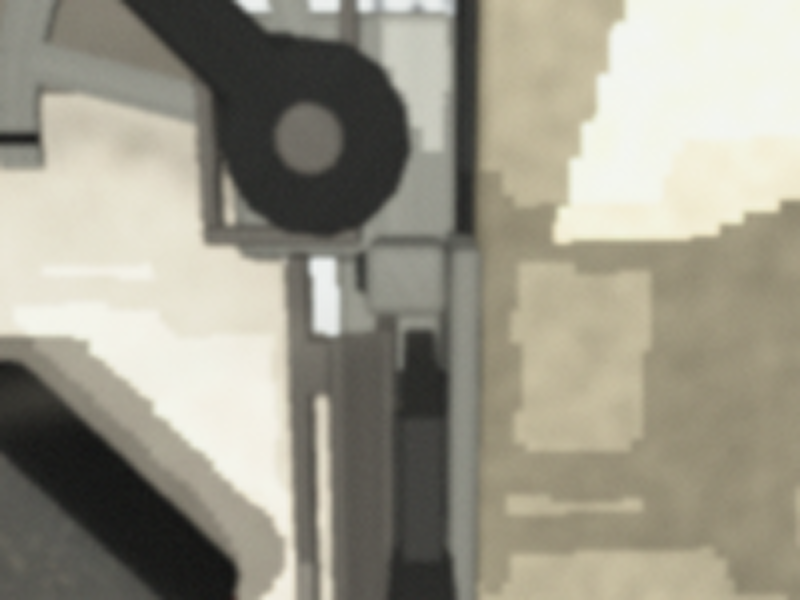

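The holder is seated between the lip and the plate, and the lever has not moved. As a check on seating depth, I'll compare the shoulder height with its height in the rack.

Run:
```python
from h import *
c=load('w3');q=cloud(c).reshape(-1,3);d=np.array([-.397,.918]);n=np.array([.918,.397]);r=q[:,:2]-[.4835,.2685]
s=q[(abs(r@n)<.008)&(abs(r@d)>.029)&(abs(r@d)<.043)&(q[:,2]>.05)];H,b=np.histogram(s[:,2],bins=np.arange(.06,.11,.002));print('rack shoulder',H,b[H.argmax()])
for t,z in(('w4',.4208),('w5',.3327)):
    q=cloud(load(t)).reshape(-1,3);s=q[(abs(q[:,0]-.5735)<.008)&(q[:,1]>-.066)&(q[:,1]<-.052)&(q[:,2]>.14)]
    H,b=np.histogram(s[:,2]-z,bins=np.arange(-.2,-.13,.002));print(t,H,b[H.argmax()],np.median(s[:,2][abs(s[:,2]-z-b[H.argmax()])<.003]))
```

```text
rack shoulder [ 16  23  14  15  22  11   5  24  44  23  16  23  39 159  14   0   0   0
   0   0   0   0   0   0] 0.08600000000000002
w4 [  0   0   1   0   0   0   0   0   0   0   0   1  21   2   0   0   0 110
 178   0   0   0   0   0   0   0   0   0   0   0   0   0   0   0] -0.16399999999999998 0.2570074089750396
w5 [  0   0   0   0   1   1   1   1   0   2   1   2  25  21   2   1   2  71
 209   1   0   0   0   0   0   0   0   0   0   0   0   0   0   0] -0.16399999999999998 0.16912145371622206
```

The shoulder sits 79 mm above the underside, so the underside is at 90.1 mm and home is at 90.5 mm. The holder has not slipped in the grip, and the force jumped from 6 N to about 21 N at the hard stop, so it is fully home. Handing in.

```bash
python3 -c "
from cell import *
print(observe()['contact_force']); print(hand_in())"
```

```text
[-4.19207571  1.59606866 20.61263783]
the job is handed in; nothing more can be done
None
```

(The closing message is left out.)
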